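# Clamp a sample bottle with the torque-limited lever

## Task

Set the black-capped amber bottle down (do not drop it) upright on the round mark in front of the clamp's V jaw and let go. Then turn the clamp's lever clockwise, seen from above, by its red knob until the swing arm holds the bottle in the V and the lever's torque clutch slips; stop as soon as it slips (some 4 to 9 degrees of slip is right, over 12 too much) and let go, leaving the bottle clamped. Leave the two white-capped bottles and the red-topped dropper bottle where they stand.

Things in the scene. Friction and masses are not known exactly. Their poses are not given: they have to be found in the camera images.
- bottle_black_mid (a point): Centre, half-way up, of the loose amber glass bottle with the BLACK cap: 109 mm tall, 51 mm across the straight body (which reaches from its foot to about 60 mm up), 0.1 to 0.25 kg, stands upright; z axis up. Its foot is 54.5 mm below this point. Grasp the body.
- bottle_white_a_mid (a point): Centre, half-way up, of a like amber bottle with a WHITE cap (51 mm across, 109 mm tall); bystander.
- bottle_white_b_mid (a point): Centre, half-way up, of the other amber bottle with a WHITE cap (51 mm across, 109 mm tall); bystander.
- dropper_mid (a point): Centre, half-way up, of a white dropper bottle with a red top, 31 mm across, 62 mm tall; bystander, behind or beside the clamp.
- v_seat (a point): Point on top of the clamp's plate (8 mm over the work surface) where the bottle's axis stands when it is fully home in the blue V jaw. The V's two faces (45 degrees either side of this frame's x axis, tops 34 mm over the work surface) meet behind the bottle on the +x side; z up. The swing arm comes from the -x side and slides the bottle home.
- mark (a point): Centre of the flat dark round mark (55 mm across) on the plate's top, 8 mm towards -x of v_seat: stand the bottle here, on the plate. The clamp is fixed to the work surface: aluminium plate 170 x 165 x 8 mm.
- spindle: Upright spindle of the clamp; origin on its axis at work surface height, from v_seat 50 mm to -x and 70 mm to -y of that frame. It carries the steel swing arm and turns clockwise (seen from above) to clamp, 0.4 to 2 rad from the start. Friction of 0.35 N m (4 N at the knob) keeps it where it is left. Its x axis points to the knob until the clutch slips (white marks in line).
- spindle_top (a point): Top of the spindle's orange ring, 46 mm over the work surface. The swing arm below it (top 34 mm up, 82 mm long, a stud with a 22 mm rubber pad near its end) was set on the spindle's splines, and the stud screwed in or out, by an earlier user: the angle at which the pad meets the bottle varies by 1.1 rad, cannot be told from these poses, and must be felt.
- knob_mid (a point): Red upright knob on the lever's end, 21 mm across, spins freely on its pin (hold it without turning the wrist); point on its axis 85 mm over the work surface, 28 mm above the lever, knob top at 106 mm. Circles the spindle axis at 85 mm. The lever's clutch slips at 0.9 N m = 10.6 N along the circle at the knob, and stays at that force; the knob then runs to -y in the spindle's frame, 1.5 mm a degree.
Not all that is in view belongs to the job. What is shaped like the part that bears bottle_black_mid but blue or purple is not meant.

How it is judged:
By the outcome, as a careful person would: the job done as asked, in the order asked, and still so for the second after the job is handed in, with the robot touching nothing.
It also fails if it takes over 72 s, if anything falls off the work surface, if the arm or the gripper's body presses on something with over 40 N, if the wrist force passes 120 N, or if a joint passes its speed limit or range.

## Robot

A 7-joint arm with a two-finger parallel gripper is mounted at the origin on a cart in front of the work surface, level with it; the furniture and walls round the work are solid. World frame = base frame: x ahead of the robot, y to its left, z up, the work surface at z = 0. Lengths are in m, angles in rad, forces in N, time in s.
With the tool pointing down it reaches from about 0.4 to 0.85 m from the base axis. Payload 10.4 kg.
Tool frame: the origin (TCP) lies midway between the tips of the shut fingers; the grasp point (between the pads) lies 19 mm behind it; z points along the fingers, y is the line along which they close (so a half turn about z gives the same grasp; the last joint's range is limited). The gripper opens to 87 mm and grips with 3 to 60 N. Pads are 19 mm wide; open, the fingers measure 117 mm over their backs; the gripper's body (75 mm by 190 mm) begins 51 mm behind the grasp point.
Start: joints at [1.314, 0.332, -0.065, 1.46, 0.022, 1.35, -0.088], TCP at [0.145, -0.608, 0.223] pointing down, gripper open.
Joint ranges: [-2.6, 2.6], [-0.5, 2.12], [-1.47, 1.34], [0.16, 2.42], [-1.27, 4.41], [0.06, 2.06], [-2.6, 2.6]. Speed limits (rad/s): [2.22, 2.22, 2.79, 2.79, 3.14, 3.14, 3.14].

## Interface

Orientations are given as a unit quaternion [x, y, z, w].
In Python, from bench import r gives the robot as it stands.
- The arm moves only by the tool arm_command, never from a script. Its argument "moves" is one flat list of numbers, 4 for each row, row after row: the shift along the tool's x, y, z in cm, then the turn about the tool's z in degrees. A call has 1 to 12 rows; each row shifts and turns the commanded pose from where the row before left it, along the tool's axes as they then stand; what a row does not reach is not made up. A row lasts 1/12 s, in which the tool goes at most 41.7 mm and 7.16 degrees, less where a joint would pass 70% of its speed; a pose out of reach is approached as far as the arm can. A call with a gripper value outside its range is refused whole. "fingers" is the opening in per cent of the stroke, from 0 (shut) to 100 (fully open), set as the call begins (left out, the last holds). The fingers move at their own pace and stop on an object; "squeeze" is the grip in N (left out, the last holds). Time passes only in rows, so rows that do not move let the fingers close. It gives the time, the measured TCP pose, the force, the opening and the grip force at its end, in the units of the state.
- r.read_state(): the state, without advancing time (a new reading comes with each control period).
- r.camera(name): name is "scene" or "top" or "wrist"; returns the picture (384x512x3 uint8, red, green, blue); there is no depth.
- r.camera_info(name): a dict with "fx", "fy", "cx", "cy" (pixels), "origin" and "attitude" of the camera in the world. Camera axes: x right, y up, looking along -z (the intrinsics and any distortion apply to the point x, -y, -z); pixel columns grow to the right and rows downward; lengths in m; the calibration is good to about 2 mm. A picture is of the moment at which its call begins: read the wrist's pose just before it. camera_info takes no time and is no camera call; for the wrist camera it gives the pose at the moment of the call.
- r.close_job(): hands the job in; it is judged then, once.
The state is a dict: "time": time; "joint_positions": joint angles; "joint_vel": joint speeds; "joint_torque": joint torques, N m; "ee_pos": TCP position; "eef_rot": TCP orientation; "ft_force": force on the tool from outside, world axes, zero at the start; "torque": the same for the moment, N m; "width": finger opening in m; "grip_force": force on a finger pad.
Only numpy, scipy, OpenCV 4.12 (cv2) and the standard library are available. Lean on these libraries where they do the work, as an engineer would, in place of code of your own. Each camera call takes 0.05 s, during which the arm holds its last target. There are 200 camera calls.

## Working session

There is one attempt and no reset: what is moved stays moved. The work goes in short steps, Python scripts to look and compute and a tool call to move; the robot and the scene stay as the last step left them, time stands still between calls to the robot, and variables do not carry over. Pictures are saved under pics/ and viewed, at most 10 in all, crops included, and the job is handed in when it is done.

Besides the shell and the picture viewer there is one more tool, called after ">>>" as name(argument=value, ...), one argument or row to a line, values as JSON. arm_command: Moves the arm, as the interface text tells. Its arguments: {"type":"object","properties":{"moves":{"type":"array"},"fingers":{"type":"number"},"squeeze":{"type":"number"}},"required":["moves"]}

```bash
mkdir -p pics; ls; python3 - <<'E'
from bench import r
import cv2
s=r.read_state(); print(s)
for n in("scene","top"):
    print(n,r.camera_info(n)); cv2.imwrite(f"pics/{n}0.png",r.camera(n)[:,:,::-1])
E
```

```text
pics
{'time': 0.0, 'joint_positions': array([ 1.31439915,  0.3329275 , -0.0647121 ,  1.46097581,  0.02160328,
        1.34990026, -0.08848737]), 'joint_vel': array([ 3.24386546e-04, -1.72299967e-03,  2.75396500e-04,  7.98465053e-04,
       -1.83140125e-03,  5.54756744e-05, -6.26697460e-04]), 'joint_torque': array([-5.97507624e-04, -6.23254967e+01,  2.41122994e-02, -3.89883506e+01,
       -6.13435660e-02,  4.01037850e-02,  1.34067259e-04]), 'ee_pos': array([ 0.14470055, -0.60760078,  0.22170277]), 'eef_rot': array([ 9.93172140e-01,  1.16655593e-01, -1.22870538e-04, -7.47539755e-04]), 'ft_force': array([-0.340691  ,  0.74113063, -0.01833067]), 'torque': array([ 0.02115976, -0.01136711,  0.00886566]), 'grip_force': 0.0, 'width': 0.0872151192029614}
scene {'fx': 423.4157325005002, 'fy': 423.4157325005002, 'cx': 254.15221457361136, 'cy': 197.72144321456094, 'origin': array([-0.15583   ,  0.63801521,  0.59694809]), 'attitude': array([-0.21313107,  0.41680329,  0.79226835, -0.39135792])}
top {'fx': 396.02505612237417, 'fy': 396.02505612237417, 'cx': 257.030723057116, 'cy': 188.2624937793181, 'origin': array([0.32681738, 0.17220594, 1.2147224 ]), 'attitude': array([ 0.0370303 , -0.04073554, -0.69736626,  0.71459756])}
```

View pics/scene0.png

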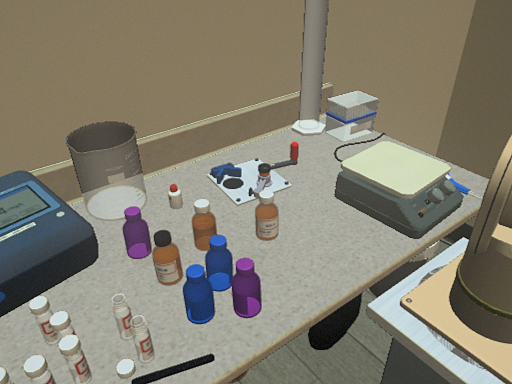

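View pics/top0.png

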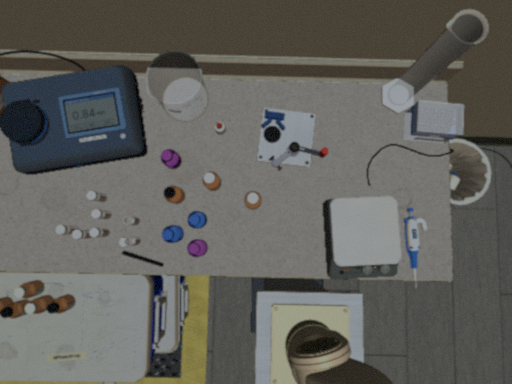

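The scene shows the clamp at about (250,180). Upright bottles are black-cap amber at (167,258), white-cap amber at (204,225) and (266,216), and blue or purple ones at (137,233), (218,263), (199,294) and (247,288). The top view shows the black-cap bottle at (174,194), the clamp plate at (287,137), the dark mark at (271,134) and the knob at (323,153). The black-capped bottles lying in the tray at about (30,300) are off the work surface. The only standing amber bottle with a black cap is the one at (167,258) scene / (174,194) top, so I'll confirm it in a crop.

```bash
cat > h.py <<'E'
import numpy as np, cv2
from scipy.spatial.transform import Rotation as R
from bench import r
def ray(n,u,v,info=None):
    c=info or r.camera_info(n)
    d=R.from_quat(c["attitude"]).apply([(u-c["cx"])/c["fx"],-(v-c["cy"])/c["fy"],-1])
    return np.array(c["origin"]),d
def onz(n,u,v,z,info=None):
    o,d=ray(n,u,v,info); return o+d*(z-o[2])/d[2]
def proj(n,p,info=None):
    c=info or r.camera_info(n)
    q=R.from_quat(c["attitude"]).inv().apply(np.array(p)-c["origin"])
    return np.array([c["cx"]+c["fx"]*q[0]/-q[2],c["cy"]+c["fy"]*q[1]/q[2]])
E
python3 - <<'E'
from h import *
t=cv2.imread("pics/top0.png"); s=cv2.imread("pics/scene0.png")
a=cv2.resize(t[95:195,235:335],(400,400),interpolation=cv2.INTER_CUBIC)
b=cv2.resize(s[140:220,200:310],None,fx=3.6,fy=3.6,interpolation=cv2.INTER_CUBIC)
c=cv2.resize(s[220:300,120:230],None,fx=3.6,fy=3.6,interpolation=cv2.INTER_CUBIC)
im=np.zeros((600,800,3),np.uint8); im[:400,:400]=a; im[:288,400:796]=b; im[300:588,400:796]=c
cv2.imwrite("pics/crop1.png",im)
# plate/mark/knob rough
print("blk top",onz("top",173.5,194,.109)); print("mark",onz("top",271,134,.008)); print("knob",onz("top",323,153,.1))
hsv=cv2.cvtColor(t,cv2.COLOR_BGR2HSV)
m=((hsv[...,0]<8)|(hsv[...,0]>172))&(hsv[...,1]>150)&(hsv[...,2]>80)
n,l,st,ce=cv2.connectedComponentsWithStats(m.astype(np.uint8))
for i in range(1,n):
    if st[i,4]>8: print("red",st[i],ce[i],onz("top",*ce[i],.1))
m=(t.max(2)<60)
n,l,st,ce=cv2.connectedComponentsWithStats(m.astype(np.uint8))
for i in range(1,n):
    if 30<st[i,4]<600 and 90<ce[i][1]<220 and 150<ce[i][0]<340: print("dark",st[i],ce[i],onz("top",*ce[i],.008),onz("top",*ce[i],.109))
E
```

```text
blk top [0.4270836  0.40136515 0.109     ]
mark [0.6312048  0.12808682 0.008     ]
knob [ 0.55626243 -0.01854877  0.1       ]
red [321 148   7   7  33] [324.09090909 151.15151515] [ 0.56172333 -0.02164562  0.1       ]
dark [265 127  15  15 185] [271.81081081 133.88108108] [0.63164786 0.12557006 0.008     ] [0.60613422 0.12947338 0.109     ]
dark [290 143   9   9  69] [294. 147.] [0.59183568 0.05588506 0.008     ] [0.56965424 0.06562086 0.109     ]
dark [173 157   8  11  32] [177.5     163.03125] [0.53237523 0.4145071  0.008     ] [0.51517049 0.39422703 0.109     ]
dark [164 187  11  11  93] [169.         192.15053763] [0.44157899 0.43630243 0.008     ] [0.43197369 0.41419814 0.109     ]
```

View pics/crop1.png

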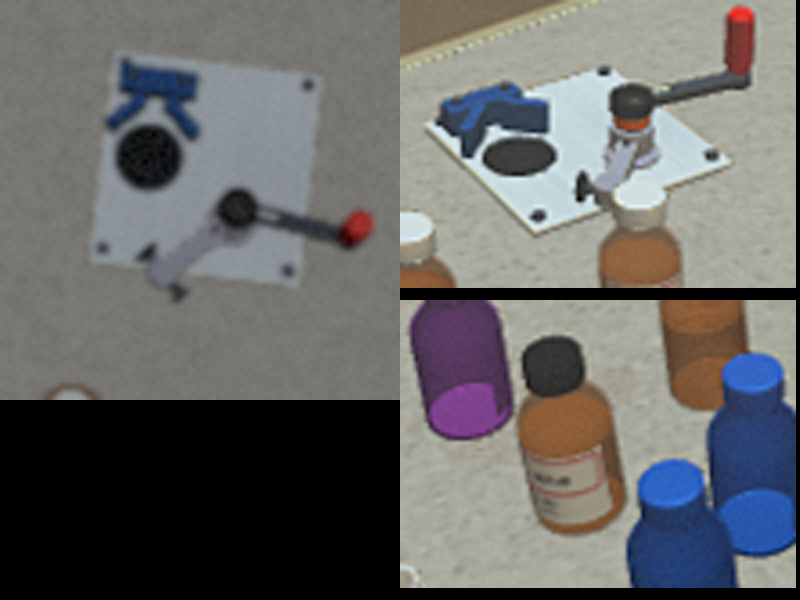

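The crop confirms the target is the amber bottle with the black cap and paper label at scene (162,238). Its only upright neighbours are blue, purple and white-capped. The swing arm points towards the robot and left, the mark is free, and the knob is at the right.

```bash
python3 - <<'E'
from h import *
t=cv2.imread("pics/top0.png"); s=cv2.imread("pics/scene0.png")
def tri(pt,ps):
    o1,d1=ray("top",*pt);o2,d2=ray("scene",*ps)
    d1/=np.linalg.norm(d1);d2/=np.linalg.norm(d2)
    a,b=np.linalg.lstsq(np.c_[d1,-d2],o2-o1,rcond=None)[0]
    return (o1+a*d1+o2+b*d2)/2,np.linalg.norm(o1+a*d1-o2-b*d2)
def comp(im,m,lo,hi,box,tag):
    n,l,st,ce=cv2.connectedComponentsWithStats(m.astype(np.uint8)); out=[]
    for i in range(1,n):
        if lo<st[i,4]<hi and box[0]<ce[i][0]<box[2] and box[1]<ce[i][1]<box[3]: print(tag,st[i],ce[i].round(1)); out.append(ce[i])
    return out
comp(s,s.max(2)<60,30,600,(150,150,300,260),"scene dark")
hs=cv2.cvtColor(s,cv2.COLOR_BGR2HSV)
comp(s,((hs[...,0]<8)|(hs[...,0]>172))&(hs[...,1]>150)&(hs[...,2]>80),8,500,(150,130,320,260),"scene red")
# cap top blobs in top view, other bottles
ht=cv2.cvtColor(t,cv2.COLOR_BGR2HSV)
for c,m in (("white",(ht[...,1]<40)&(ht[...,2]>180)),("blue",(ht[...,0]>100)&(ht[...,0]<125)&(ht[...,1]>150)),("purple",(ht[...,0]>130)&(ht[...,0]<165)&(ht[...,1]>110))):
    for p in comp(t,m,20,600,(150,140,300,260),c): print("   ",onz("top",*p,.109).round(3),onz("top",*p,.06).round(3))
# plate
m=((ht[...,1]<45)&(ht[...,2]>150)).astype(np.uint8); m[:,:240]=0;m[:,330:]=0;m[:90]=0;m[180:]=0
m=cv2.morphologyEx(m,cv2.MORPH_CLOSE,np.ones((9,9)));m=cv2.morphologyEx(m,cv2.MORPH_OPEN,np.ones((5,5)))
c=max(cv2.findContours(m,0,2)[0],key=cv2.contourArea)
w=np.array([onz("top",*p[0],.008)[:2]*1000 for p in c],np.float32)
print("plate",cv2.minAreaRect(w),cv2.boxPoints(cv2.minAreaRect(w)).round(1).tolist())
# blue V edges
print("mark", tri((271.8,133.9),(233,183)))
E
```

```text
scene dark [259 164  12   9  50] [263.6 168.5]
scene dark [223 179  15   9  31] [228.1 182.2]
scene dark [154 231  17  16 222] [162.  238.3]
scene red [291 142   7  18  54] [295.  147.5]
scene red [170 185   7   7  37] [173.2 187.9]
blue [189 212  17  15 205] [196.7 219.3]
blue [163 226  20  16 247] [172.4 233.5]
    [0.358 0.333 0.109] [0.359 0.341 0.06 ]
    [0.317 0.399 0.109] [0.317 0.409 0.06 ]
purple [162 150  18  18 240] [170.4 158.4]
purple [188 240  19  16 230] [196.9 247.6]
    [0.528 0.415 0.109] [0.537 0.426 0.06 ]
    [0.28  0.33  0.109] [0.278 0.337 0.06 ]
plate ((625.4142456054688, 80.68161010742188), (158.6585235595703, 163.2867889404297), 83.74349975585938) [[535.5999755859375, 10.699999809265137], [697.9000244140625, -7.099999904632568], [715.2000122070312, 150.60000610351562], [552.9000244140625, 168.39999389648438]]
mark (array([0.63033091, 0.12411404, 0.00812998]), np.float64(0.0038299982179479945))
```

```bash
python3 - <<'E'
from h import *
def tri(pt,ps):
    o1,d1=ray("top",*pt);o2,d2=ray("scene",*ps)
    d1/=np.linalg.norm(d1);d2/=np.linalg.norm(d2)
    a,b=np.linalg.lstsq(np.c_[d1,-d2],o2-o1,rcond=None)[0]
    return ((o1+a*d1+o2+b*d2)/2).round(4),np.linalg.norm(o1+a*d1-o2-b*d2).round(4)
print("cap",tri((169,192.2),(162,238.3)),"spindle cap",tri((294,147),(263.6,168.5)),"knob",tri((324.1,151.2),(295,147.5)))
print("white a",tri((211.5,178),(203,207)),"white b",tri((252.7,197),(266,198)),"dropper",tri((220,126.5),(173.2,187.9)))
# bottle foot check: project hypothesised foot and cap top
for z in(0,.06,.109): print(z,proj("scene",(.433,.413,z)).round(1),proj("top",(.433,.413,z)).round(1))
t=cv2.imread("pics/top0.png");s=cv2.imread("pics/scene0.png")
hs=cv2.cvtColor(s,cv2.COLOR_BGR2HSV)
m=(hs[...,0]>5)&(hs[...,0]<20)&(hs[...,1]>120)
for row in (258,262,278): 
    c=np.where(m[row,145:190])[0]+145; print(row,c.min(),c.max())
c=np.where(m[225:300,168])[0]+225; print("col",c.min(),c.max())
E
```

```text
cap (array([0.4321, 0.4153, 0.0991]), np.float64(0.0025)) spindle cap (array([0.5819, 0.0593, 0.0506]), np.float64(0.0018)) knob (array([ 0.5615, -0.025 ,  0.0919]), np.float64(0.0052))
white a (array([0.4771, 0.2986, 0.0933]), np.float64(0.0003)) white b (array([0.4242, 0.178 , 0.0937]), np.float64(0.0039)) dropper (array([0.6401, 0.2846, 0.0514]), np.float64(0.0028))
0 [168.9 276.3] [177.  195.4]
0.06 [165.  253.4] [173.  193.5]
0.109 [161.5 233.3] [169.4 191.8]
258 153 178
262 157 179
278 179 180
col 246 284
```

Measured, all consistent with the given heights and sizes:

| Item | World x, y (m) |
|---|---|
| Black bottle | (0.432, 0.4145) |
| Mark | (0.631, 0.125) |
| Spindle | (0.582, 0.0595) |
| Knob | (0.561, -0.024) |
| Plate yaw | about -6.3° |

Moving now.

>>> arm_command(
  moves=[0,0,-1,-6,0,0,-1,-6,0,0,-1,-6,0,0,-1,-6,0,0,0,-6,3.95,0.5,0,0,3.95,0.5,0,0,3.95,0.5,0,0,3.95,0.5,0,0,3.95,0.5,0,0,3.95,0.5,0,0,3.95,0.5,0,0],
  fingers=100,
  squeeze=25,
)

```text
time: 1.1
ee_pos: [0.3709, -0.442, 0.2624]
eef_rot: [0.929, 0.37, -0.0, -0.0]
ft_force: [0.9, -1.3, 0.2]
width: 0.087
grip_force: 0.0
```

>>> arm_command(
  moves=[3.95,0.5,0,0,3.95,0.5,0,0,3.95,0.5,0,0,3.95,0.5,0,0,3.65,-1.9,0,0,3.65,-1.9,0,0,3.65,-1.9,0,0,3.65,-1.9,0,0,3.65,-1.9,0,0,3.65,-1.9,0,0,3.65,-1.9,0,0,3.65,-1.9,0,0],
)

```text
time: 2.1
ee_pos: [0.6062, -0.0366, 0.2624]
eef_rot: [0.929, 0.37, -0.0, 0.0]
ft_force: [0.1, -0.4, 0.4]
width: 0.0867
grip_force: 0.0
```

>>> arm_command(
  moves=[3.65,-1.9,0,0,1.35,-3.9,0,0,1.35,-3.9,0,0,1.35,-3.9,0,0,1.35,-3.9,0,0,1.35,-3.9,0,0,1.35,-3.9,0,0,1.35,-3.9,0,0,1.35,-3.9,0,0,0,0,0,0,0,0,0,0],
)

```text
time: 3.02
ee_pos: [0.4818, 0.3039, 0.2624]
eef_rot: [0.928, 0.372, -0.0, -0.0]
ft_force: [0.5, -0.8, -0.8]
width: 0.087
grip_force: 0.0
```

```bash
cat >> h.py <<'E'
def delta(target):
    s=r.read_state(); M=R.from_quat(s["eef_rot"]).as_matrix()
    print("tool delta cm",(M.T@(np.array(target)-s["ee_pos"])*100).round(2),"y-axis deg",np.degrees(np.arctan2(M[1,1],M[0,1])).round(2),"F",s["ft_force"].round(1),"pos",s["ee_pos"].round(4))
E
python3 - <<'E'
from h import *
i=r.camera_info("wrist"); im=r.camera("wrist")[:,:,::-1]; cv2.imwrite("pics/w1.png",im)
print(i); print(proj("wrist",(.432,.4145,.109),i))
delta((.432,.4145,.26))
E
```

```text
{'fx': 346.1131896337541, 'fy': 346.1131896337541, 'cx': 253.7633261038425, 'cy': 186.8665857115603, 'origin': array([0.53472201, 0.35399807, 0.42385999]), 'attitude': array([-0.12428983,  0.0538682 , -0.38971793,  0.91091723])}
[127.04714819 127.86929486]
tool delta cm [  4.04 -11.7    0.22] y-axis deg -46.5 F [ 1.  -0.5 -0.5] pos [0.4832 0.3018 0.2622]
```

View pics/w1.png

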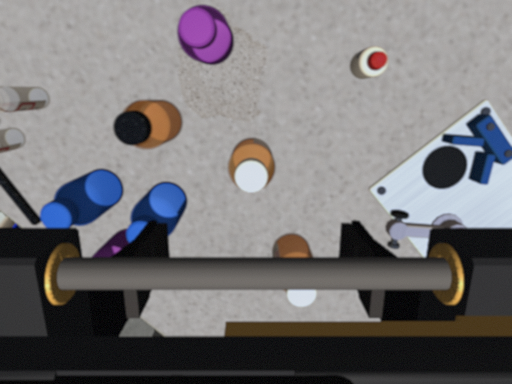

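The wrist view shows the black cap at about (132,128) and its amber body to the right, white caps at (251,176) and (300,290), the mark at (444,167), and the dropper at (374,62). Refining bottle and mark from this view.

```bash
python3 - <<'E'
from h import *
i=r.camera_info("wrist"); im=cv2.imread("pics/w1.png")
m=(im.max(2)<60).astype(np.uint8)
n,l,st,ce=cv2.connectedComponentsWithStats(m)
for k in range(1,n):
    if 200<st[k,4]<4000 and ce[k][1]<220: print(st[k],ce[k].round(1),"z.1:",onz("wrist",*ce[k],.100,i).round(4),"z.008",onz("wrist",*ce[k],.008,i).round(4))
E
```

```text
[115 111  36  33 959] [132.3 127.2] z.1: [0.4349 0.4108 0.1   ] z.008 [0.4061 0.4276 0.008 ]
[470 143  22  39 325] [479.1 163.6] z.1: [0.635  0.1497 0.1   ] z.008 [0.663  0.0923 0.008 ]
[ 424  147   42   41 1318] [444.3 166.8] z.1: [0.6103 0.1713 0.1   ] z.008 [0.6313 0.1201 0.008 ]
[  0 169  40  55 522] [ 17.9 198.4] z.1: [0.3031 0.4495 0.1   ] z.008 [0.2369 0.4772 0.008 ]
```

>>> arm_command(
  moves=[1.0,-2.85,0,0,1.0,-2.85,0,0,1.0,-2.85,0,0,1.0,-2.85,0,0,0,0,0,0,0,0,0,0,0,0,0,0,0,0,0,0],
)

```text
time: 3.73
ee_pos: [0.4361, 0.4098, 0.2622]
eef_rot: [0.93, 0.368, -0.0, 0.001]
ft_force: [0.6, -0.1, -0.8]
width: 0.087
grip_force: 0.0
```

```bash
python3 - <<'E'
from h import *
i=r.camera_info("wrist"); im=r.camera("wrist")[:,:,::-1]
m=(im.max(2)<60).astype(np.uint8)
n,l,st,ce=cv2.connectedComponentsWithStats(m)
for k in range(1,n):
    if 200<st[k,4]<4000 and ce[k][1]<220: print(st[k],ce[k].round(1),"z.105:",onz("wrist",*ce[k],.105,i).round(4))
delta((.434,.4125,.043))
E
```

```text
[240   0  39  11 258] [259.8   4.1] z.105: [0.5433 0.5031 0.105 ]
[232 154  32  32 806] [247.6 169.7] z.105: [0.4328 0.4144 0.105 ]
tool delta cm [ 0.04 -0.34 21.94] y-axis deg -46.79 F [0.2 0.3 0.1] pos [0.4359 0.4099 0.2624]
```

>>> arm_command(
  moves=[0.02,-0.25,3.5,0,0.02,-0.25,3.5,0,0,0,3.5,0,0,0,3.5,0,0,0,3,0,0,0,2.5,0,0,0,1.5,0,0,0,0.9,0,0,0,0,0,0,0,0,0],
)

```text
time: 4.62
ee_pos: [0.4319, 0.4158, 0.0445]
eef_rot: [0.929, 0.369, 0.0, -0.0]
ft_force: [-0.5, -0.2, 0.5]
width: 0.087
grip_force: 0.0
```

>>> arm_command(
  moves=[0,0,0,0,0,0,0,0,0,0,0,0,0,0,0,0,0,0,0,0,0,0,0,0,0,0,0,0,0,0,0,0],
  fingers=40,
)

```text
time: 5.28
ee_pos: [0.4316, 0.4155, 0.0436]
eef_rot: [0.929, 0.37, 0.0, 0.0]
ft_force: [1.7, -0.8, 1.4]
width: 0.0498
grip_force: 24.9
```

>>> arm_command(
  moves=[0,0,-1,0,0,0,-2,0,0,0,-3.2,0,0,0,-3.2,6.6,0,0,-3.2,6.6,0,0,-3.2,6.6,0,0,0,6.6,0,0,0,6.6,0,0,0,0],
)

```text
time: 6.03
ee_pos: [0.431, 0.4158, 0.2025]
eef_rot: [0.996, 0.088, 0.0, -0.0]
ft_force: [-0.8, 0.1, -2.5]
width: 0.0499
grip_force: 24.9
```

>>> arm_command(
  moves=[0.8,1.8,0,0,1.45,3.23,0,0,1.45,3.23,0,0,1.45,3.23,0,0,1.45,3.23,0,0,1.45,3.23,0,0,1.45,3.23,0,0,1.45,3.23,0,0,1.45,3.23,0,0,0.9,2,0,0,0,0,0,0],
)

```text
time: 6.95
ee_pos: [0.618, 0.1414, 0.2005]
eef_rot: [0.996, 0.089, -0.0, 0.001]
ft_force: [-0.0, -0.3, -1.5]
width: 0.0496
grip_force: 24.9
```

```bash
python3 - <<'E'
from h import *
delta((.631,.123,.0515))
for n in("wrist","top","scene"): cv2.imwrite(f"pics/{n}2.png",r.camera(n)[:,:,::-1])
s=cv2.imread("pics/scene2.png"); w=cv2.imread("pics/wrist2.png")
im=np.zeros((384,800,3),np.uint8); im[:,:400]=w[:,60:460]; im[:,400:]=s[:,80:480]
cv2.imwrite("pics/v2.png",im)
E
```

```text
tool delta cm [ 0.97  2.   14.91] y-axis deg -79.81 F [-0.  -0.3 -1.5] pos [0.618  0.1414 0.2005]
```

View pics/v2.png

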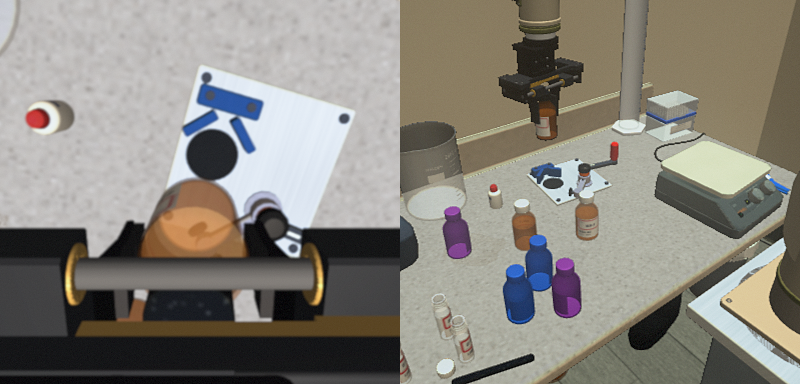

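The bottle is held upright and centred. The mark is fully visible in the wrist view at about (271,155), so I'll measure it again.

```bash
python3 - <<'E'
from h import *
i=r.camera_info("wrist"); im=r.camera("wrist")[:,:,::-1]
m=(im.max(2)<65).astype(np.uint8)
n,l,st,ce=cv2.connectedComponentsWithStats(m)
for k in range(1,n):
    if 50<st[k,4]<5000 and ce[k][1]<200: print(st[k],ce[k].round(1),"z.008",onz("wrist",*ce[k],.008,i).round(4))
h=cv2.cvtColor(np.ascontiguousarray(im),cv2.COLOR_BGR2HSV)
m=((h[...,0]>100)&(h[...,0]<125)&(h[...,1]>120)).astype(np.uint8); m[200:]=0
n,l,st,ce=cv2.connectedComponentsWithStats(m)
for k in range(1,n):
    if 100<st[k,4]: 
        ys,xs=np.where(l==k); print("blue",st[k],cv2.boxPoints(cv2.minAreaRect(np.c_[xs,ys].astype(np.float32))).round(0).tolist())
        for p in cv2.boxPoints(cv2.minAreaRect(np.c_[xs,ys].astype(np.float32))): print("   ",onz("wrist",*p,.034,i).round(4))
delta((.631,.123,.0515))
E
```

```text
[ 256  129   50   49 1911] [280.4 152.7] z.008 [0.6305 0.1236 0.008 ]
[  0 177   5  25  88] [  1.5 188.9] z.008 [0.5378 0.4081 0.008 ]
blue [ 267   82   66   36 1111] [[266.0, 100.0], [272.0, 81.0], [333.0, 100.0], [326.0, 119.0]]
    [0.6802 0.1492 0.034 ]
    [0.6979 0.147  0.034 ]
    [0.6914 0.089  0.034 ]
    [0.6734 0.0904 0.034 ]
blue [253 109  34  25 343] [[252.0, 125.0], [283.0, 108.0], [287.0, 116.0], [256.0, 133.0]]
    [0.6555 0.1582 0.034 ]
    [0.6762 0.1326 0.034 ]
    [0.6694 0.1268 0.034 ]
    [0.6485 0.1524 0.034 ]
blue [301 117  23  34 345] [[300.0, 119.0], [308.0, 115.0], [324.0, 148.0], [316.0, 152.0]]
    [0.6689 0.1151 0.034 ]
    [0.6741 0.1082 0.034 ]
    [0.647  0.0859 0.034 ]
    [0.6416 0.0929 0.034 ]
tool delta cm [ 1.12  2.92 14.98] y-axis deg -79.38 F [ 0.3  1.1 -1.6] pos [0.6147 0.1495 0.2014]
```

>>> arm_command(
  moves=[0.3,0.7,1,0,0.4,1.1,2,0,0.3,0.7,2.5,0,0.1,0.35,2.5,0,0,0,2,0,0,0,1.5,0,0,0,1,0,0,0,0.7,0,0,0,0.5,0,0,0,0.4,0,0,0,0,0,0,0,0,0],
)

```text
time: 8.15
ee_pos: [0.6319, 0.1222, 0.0611]
eef_rot: [0.996, 0.091, 0.0, 0.0]
ft_force: [0.6, -0.3, -1.3]
width: 0.0497
grip_force: 24.9
```

```bash
python3 - <<'E'
from h import *
delta((.631,.124,.0516))
E
```

```text
tool delta cm [-0.05 -0.19  0.95] y-axis deg -79.59 F [ 0.6 -0.3 -1.3] pos [0.6319 0.1222 0.0611]
```

>>> arm_command(
  moves=[0,-0.1,0.25,0,0,-0.1,0.2,0,0,0,0.2,0,0,0,0.1,0,0,0,0,0,0,0,0,0],
)

```text
time: 8.65
ee_pos: [0.6311, 0.1239, 0.053]
eef_rot: [0.996, 0.091, -0.0, 0.0]
ft_force: [0.2, -0.4, -2.8]
width: 0.0499
grip_force: 24.9
```

>>> arm_command(
  moves=[0,0,0.1,0,0,0,0.05,0,0,0,0,0,0,0,0,0],
)

```text
time: 8.98
ee_pos: [0.6313, 0.124, 0.0517]
eef_rot: [0.996, 0.091, 0.0, 0.0]
ft_force: [0.2, -0.2, -0.6]
width: 0.0498
grip_force: 24.9
```

>>> arm_command(
  moves=[0,0,0.05,0,0,0,0,0,0,0,0,0],
)

```text
time: 9.23
ee_pos: [0.6315, 0.124, 0.0516]
eef_rot: [0.996, 0.091, 0.0, 0.0]
ft_force: [-0.7, -1.2, 6.1]
width: 0.0495
grip_force: 25.0
```

Contact is felt (+6 N), so the bottle stands on the plate. I'll open part-way to release it.

>>> arm_command(
  moves=[0,0,0,0,0,0,0,0,0,0,0,0,0,0,0,0,0,0,0,0,0,0,0,0],
  fingers=85,
)

```text
time: 9.73
ee_pos: [0.6311, 0.124, 0.0509]
eef_rot: [0.996, 0.091, -0.0, 0.0]
ft_force: [-0.1, 0.2, -0.0]
width: 0.0732
grip_force: 0.0
```

>>> arm_command(
  moves=[0,0,-0.5,0,0,0,-1,0,0,0,-2,0,0,0,-3,0,0,0,-3,0,0,0,-3,0,0,0,-2,0,0,0,-1,0,0,0,0,0,0,0,0,0],
)

```text
time: 10.57
ee_pos: [0.6311, 0.1239, 0.2057]
eef_rot: [0.996, 0.091, 0.0, 0.0]
ft_force: [-0.5, -0.5, -0.3]
width: 0.0742
grip_force: 0.0
```

```bash
python3 - <<'E'
from h import *
i=r.camera_info("wrist")
w=r.camera("wrist")[:,:,::-1]; s=r.camera("scene")[:,:,::-1]
im=np.zeros((384,800,3),np.uint8); im[:,:400]=w[:,60:460]; im[:,400:]=cv2.resize(s[120:240,170:295],(400,384),interpolation=cv2.INTER_CUBIC)
cv2.imwrite("pics/v3.png",im); w=np.ascontiguousarray(w); cv2.imwrite("pics/w3.png",w)
for h,nm in((w,"wrist"),(np.ascontiguousarray(s),"scene")):
    q=cv2.cvtColor(h,cv2.COLOR_BGR2HSV); m=((q[...,0]<8)|(q[...,0]>172))&(q[...,1]>150)&(q[...,2]>80)
    n,l,st,ce=cv2.connectedComponentsWithStats(m.astype(np.uint8))
    for k in range(1,n):
        if st[k,4]>30: print(nm,st[k],ce[k].round(1),onz(nm,*ce[k],.098,i if nm=="wrist" else None).round(4))
delta((.5615,-.0235,.20))
E
```

```text
wrist [ 71 120  22  17 310] [ 81.3 128.3] [0.6514 0.2624 0.098 ]
scene [291 142   7  18  65] [294.9 148.6] [ 0.5467 -0.0145  0.098 ]
scene [170 185   7   7  37] [173.2 187.9] [0.5733 0.3157 0.098 ]
tool delta cm [-9.43 13.23  0.45] y-axis deg -79.6 F [ 0.6 -0.3 -0.6] pos [0.6304 0.1237 0.2042]
```

View pics/v3.png

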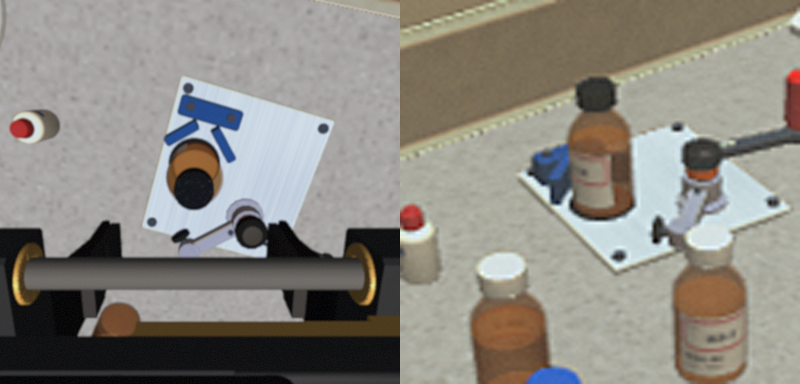

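The bottle stands upright on the mark, centred in front of the V, and the pad side is clear. Moving over to the knob.

>>> arm_command(
  moves=[-0.8,1.1,-1,0,-1.7,2.4,-1.5,0,-2.2,3.1,-1.5,0,-2.2,3.1,-1.5,0,-1.7,2.4,0,0,-0.8,1.1,0,0,0,0,0,0,0,0,0,0,0,0,0,0,0,0,0,0],
)

```text
time: 11.5
ee_pos: [0.5626, -0.0214, 0.2607]
eef_rot: [0.996, 0.092, -0.0, -0.0]
ft_force: [-0.5, 0.5, -0.5]
width: 0.074
grip_force: 0.0
```

```bash
python3 - <<'E'
from h import *
i=r.camera_info("wrist")
w=np.ascontiguousarray(r.camera("wrist")[:,:,::-1]); cv2.imwrite("pics/w4.png",w)
q=cv2.cvtColor(w,cv2.COLOR_BGR2HSV); m=((q[...,0]<8)|(q[...,0]>172))&(q[...,1]>150)&(q[...,2]>80)
n,l,st,ce=cv2.connectedComponentsWithStats(m.astype(np.uint8))
for k in range(1,n):
    if st[k,4]>30: print(st[k],ce[k].round(1),onz("wrist",*ce[k],.1,i).round(4))
print(proj("wrist",(.5615,-.0235,.106),i),proj("wrist",(.5615,-.0235,.064),i))
delta((.5615,-.0235,.066))
E
```

```text
[248 157  19  25 354] [257.2 169.9] [ 0.5631 -0.0249  0.1   ]
[255.47514875 172.76389232] [255.33928092 163.61477282]
tool delta cm [-0.14  0.19 19.47] y-axis deg -79.49 F [ 0.6  0.1 -0.8] pos [ 0.5626 -0.0214  0.2607]
```

>>> arm_command(
  moves=[-0.05,0.15,2,0,-0.05,0.15,3.5,0,0,0,3.5,0,0,0,3.5,0,0,0,3,0,0,0,2,0,0,0,1.2,0,0,0,0.6,0,0,0,0,0,0,0,0,0],
)

```text
time: 12.38
ee_pos: [0.5629, -0.0255, 0.069]
eef_rot: [0.996, 0.091, 0.001, 0.0]
ft_force: [-0.5, 0.9, 0.7]
width: 0.074
grip_force: 0.0
```

>>> arm_command(
  moves=[0,0,0,0,0,0,0,0,0,0,0,0,0,0,0,0,0,0,0,0,0,0,0,0,0,0,0,0,0,0,0,0,0,0,0,0,0,0,0,0],
  fingers=5,
  squeeze=20,
)

```text
time: 13.22
ee_pos: [0.562, -0.0249, 0.068]
eef_rot: [0.996, 0.091, -0.0, -0.001]
ft_force: [-1.4, 3.6, -0.2]
width: 0.0199
grip_force: 20.0
```

```bash
cat >> h.py <<'E'
SP=np.array([.582,.0595])
def plan(stepdeg,n,rad=.085):
    """circle steps, clockwise, from the present TCP; prints tool x,y cm per row and the tangential force"""
    s=r.read_state(); M=R.from_quat(s["eef_rot"]).as_matrix(); p=s["ee_pos"][:2]-SP
    a=np.arctan2(p[1],p[0]); t=np.array([np.sin(a),-np.cos(a)]); u=p/np.linalg.norm(p)
    f=-s["ft_force"][:2]
    print("ang",np.degrees(a).round(2),"rad mm",(np.linalg.norm(p)*1e3).round(1),"Ft",(f@t).round(2),"Fr",(f@u).round(2),"Fz",s["ft_force"][2].round(1),"tq",s["torque"].round(2),"w",round(s["width"],4))
    pr=p
    for k in range(1,n+1):
        b=a-np.radians(stepdeg)*k; q=rad*np.array([np.cos(b),np.sin(b)]) 
        d=M.T@np.r_[q-pr,0]*100; pr=q; print(np.degrees(b).round(0),d[:2].round(2))
E
python3 - <<'E'
from h import *
plan(6,10)
E
```

```text
ang -103.36 rad mm 86.7 Ft -2.19 Fr 3.21 Fz -0.2 tq [ 0.64  0.23 -0.05] w 0.0199
-109.0 [-0.72 -0.56]
-115.0 [-0.75 -0.48]
-121.0 [-0.69 -0.56]
-127.0 [-0.63 -0.63]
-133.0 [-0.56 -0.69]
-139.0 [-0.49 -0.74]
-145.0 [-0.41 -0.79]
-151.0 [-0.32 -0.83]
-157.0 [-0.23 -0.86]
-163.0 [-0.14 -0.88]
```

The knob is gripped (width 20 mm at 20 N). From the picture the pad should meet the bottle after about 45–50° of turn, so I'll start gently.

>>> arm_command(
  moves=[-0.38,-0.23,0,0,-0.38,-0.24,0,0,-0.37,-0.25,0,0,-0.36,-0.26,0,0,0,0,0,0,0,0,0,0],
)

```text
time: 13.72
ee_pos: [0.5449, -0.0189, 0.068]
eef_rot: [0.996, 0.091, -0.001, 0.0]
ft_force: [-0.1, 1.3, -0.2]
width: 0.0207
grip_force: 20.0
```

```bash
python3 - <<'E'
from h import *
plan(3,8,.0865)
E
```

```text
ang -115.32 rad mm 86.7 Ft -0.65 Fr 1.12 Fz -0.2 tq [ 0.25 -0.07 -0.02] w 0.0207
-118.0 [-0.35 -0.29]
-121.0 [-0.35 -0.29]
-124.0 [-0.33 -0.31]
-127.0 [-0.31 -0.33]
-130.0 [-0.3  -0.34]
-133.0 [-0.28 -0.36]
-136.0 [-0.26 -0.37]
-139.0 [-0.24 -0.38]
```

>>> arm_command(
  moves=[-0.35,-0.28,0,0,-0.35,-0.29,0,0,-0.33,-0.31,0,0,-0.31,-0.33,0,0,-0.3,-0.34,0,0,-0.28,-0.36,0,0],
)

```text
time: 14.22
ee_pos: [0.523, -0.0037, 0.0681]
eef_rot: [0.996, 0.09, 0.0, 0.0]
ft_force: [4.2, -1.8, -2.1]
width: 0.0204
grip_force: 20.0
```

```bash
python3 - <<'E'
from h import *
plan(2,6,.0865)
w=r.camera("wrist")[:,:,::-1]; t=r.camera("top")[:,:,::-1]
im=np.zeros((400,800,3),np.uint8); im[:384,:400]=w[:,60:460]; im[:,400:]=cv2.resize(t[95:195,235:335],(400,400),interpolation=cv2.INTER_CUBIC)
cv2.imwrite("pics/v5.png",im)
E
```

```text
ang -133.06 rad mm 86.5 Ft 4.25 Fr 1.55 Fz -2.1 tq [-0.58 -0.98 -0.03] w 0.0204
-135.0 [-0.18 -0.24]
-137.0 [-0.17 -0.25]
-139.0 [-0.16 -0.26]
-141.0 [-0.15 -0.26]
-143.0 [-0.14 -0.27]
-145.0 [-0.13 -0.27]
```

View pics/v5.png

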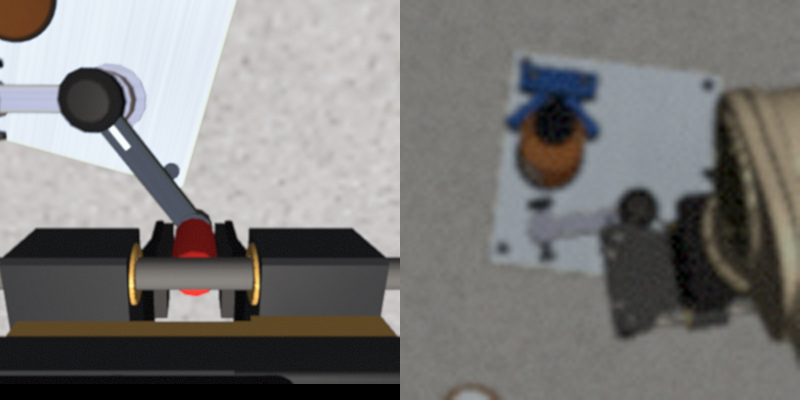

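The swing arm has moved with the lever and its pad (top crop (540,205)) is about 10 mm short of the bottle. The free running force is 4.2 N, as expected. From here I'll take short steps.

>>> arm_command(
  moves=[-0.09,-0.12,0,0,-0.09,-0.12,0,0,-0.085,-0.125,0,0,-0.085,-0.125,0,0],
)

```text
time: 14.65
ee_pos: [0.519, 0.0003, 0.068]
eef_rot: [0.996, 0.09, 0.0, 0.0]
ft_force: [2.9, -3.2, -1.1]
width: 0.0203
grip_force: 20.0
```

```bash
python3 -c "
from h import *
plan(2,3,.0865)"
```

```text
ang -136.77 rad mm 86.4 Ft 4.29 Fr -0.08 Fz -1.1 tq [-0.65 -0.75 -0.03] w 0.0203
-139.0 [-0.17 -0.25]
-141.0 [-0.15 -0.26]
-143.0 [-0.14 -0.27]
```

>>> arm_command(
  moves=[-0.08,-0.125,0,0,-0.08,-0.125,0,0,-0.08,-0.13,0,0],
)

```text
time: 14.9
ee_pos: [0.5159, 0.0039, 0.0681]
eef_rot: [0.996, 0.091, 0.0, 0.0]
ft_force: [3.9, -1.8, -1.0]
width: 0.0205
grip_force: 20.0
```

```bash
python3 -c "
from h import *
plan(2,3,.0865)"
```

```text
ang -139.9 rad mm 86.4 Ft 3.87 Fr 1.84 Fz -1.0 tq [-0.68 -0.71 -0.02] w 0.0205
-142.0 [-0.15 -0.26]
-144.0 [-0.14 -0.27]
-146.0 [-0.13 -0.27]
```

>>> arm_command(
  moves=[-0.075,-0.13,0,0,-0.07,-0.13,0,0,-0.07,-0.135,0,0],
)

```text
time: 15.15
ee_pos: [0.5132, 0.0073, 0.0681]
eef_rot: [0.996, 0.091, 0.0, 0.0]
ft_force: [5.7, -3.1, -1.3]
width: 0.0204
grip_force: 20.0
```

```bash
python3 -c "
from h import *
plan(2,3,.0865)"
```

```text
ang -142.83 rad mm 86.4 Ft 5.87 Fr 2.65 Fz -1.3 tq [-0.83 -0.98  0.01] w 0.0204
-145.0 [-0.14 -0.27]
-147.0 [-0.12 -0.28]
-149.0 [-0.11 -0.28]
```

>>> arm_command(
  moves=[-0.05,-0.135,0,0,-0.05,-0.135,0,0,-0.05,-0.14,0,0],
)

```text
time: 15.4
ee_pos: [0.5108, 0.0108, 0.0681]
eef_rot: [0.996, 0.09, -0.0, 0.0]
ft_force: [2.7, -5.3, -0.4]
width: 0.0202
grip_force: 20.0
```

```bash
python3 -c "
from h import *
plan(2,3,.0863)"
```

```text
ang -145.62 rad mm 86.2 Ft 5.86 Fr -0.79 Fz -0.4 tq [-1.08 -0.68 -0.03] w 0.0202
-148.0 [-0.12 -0.28]
-150.0 [-0.11 -0.28]
-152.0 [-0.1  -0.28]
```

The steady 5.9 N means the bottle is now being pushed.

>>> arm_command(
  moves=[-0.06,-0.14,0,0,-0.06,-0.14,0,0,-0.055,-0.14,0,0],
)

```text
time: 15.65
ee_pos: [0.5084, 0.0146, 0.0681]
eef_rot: [0.996, 0.09, 0.0, 0.0]
ft_force: [4.4, -5.9, -1.5]
width: 0.0202
grip_force: 20.0
```

```bash
python3 -c "
from h import *
plan(2,3,.0863)"
```

```text
ang -148.6 rad mm 86.2 Ft 7.36 Fr 0.68 Fz -1.5 tq [-1.5  -1.1   0.01] w 0.0202
-151.0 [-0.11 -0.28]
-153.0 [-0.09 -0.29]
-155.0 [-0.08 -0.29]
```

Rising. Next is 2° in two rows.

>>> arm_command(
  moves=[-0.05,-0.14,0,0,-0.05,-0.14,0,0],
)

```text
time: 15.82
ee_pos: [0.5075, 0.016, 0.0681]
eef_rot: [0.996, 0.09, 0.001, 0.001]
ft_force: [8.0, -8.8, -3.5]
width: 0.0205
grip_force: 20.0
```

```bash
python3 -c "
from h import *
plan(2,3,.0863)"
```

```text
ang -149.71 rad mm 86.2 Ft 11.6 Fr 2.51 Fz -3.5 tq [-1.97 -1.63  0.04] w 0.0205
-152.0 [-0.1  -0.28]
-154.0 [-0.09 -0.29]
-156.0 [-0.08 -0.29]
```

>>> arm_command(
  moves=[-0.04,-0.14,0,0,-0.04,-0.14,0,0,0,0,0,0],
)

```text
time: 16.07
ee_pos: [0.5061, 0.0186, 0.0681]
eef_rot: [0.996, 0.09, 0.0, 0.001]
ft_force: [6.2, -8.6, -2.2]
width: 0.0202
grip_force: 20.0
```

```bash
python3 -c "
from h import *
plan(2,3,.0861)"
```

```text
ang -151.69 rad mm 86.2 Ft 10.5 Fr 1.36 Fz -2.2 tq [-1.86 -1.39  0.04] w 0.0202
-154.0 [-0.08 -0.29]
-156.0 [-0.08 -0.29]
-158.0 [-0.07 -0.29]
```

The force plateaus at 10.5 N, so slip began near -149.5° and is about 2° now. Going to about -156° gives 6–6.5°.

>>> arm_command(
  moves=[-0.04,-0.145,0,0,-0.04,-0.145,0,0,-0.035,-0.145,0,0,-0.035,-0.145,0,0,0,0,0,0],
)

```text
time: 16.48
ee_pos: [0.5035, 0.024, 0.0681]
eef_rot: [0.996, 0.09, 0.0, 0.001]
ft_force: [5.8, -8.3, -2.9]
width: 0.0201
grip_force: 20.0
```

```bash
python3 - <<'E'
from h import *
plan(1,1,.0861)
w=r.camera("wrist")[:,:,::-1]; t=r.camera("top")[:,:,::-1]
im=np.zeros((400,800,3),np.uint8); im[:,:400]=cv2.resize(w[0:230,100:330],(400,400),interpolation=cv2.INTER_CUBIC); im[:,400:]=cv2.resize(t[95:195,235:335],(400,400),interpolation=cv2.INTER_CUBIC)
cv2.imwrite("pics/v6.png",im)
E
```

```text
ang -155.64 rad mm 86.1 Ft 10.0 Fr 1.88 Fz -2.9 tq [-1.87 -1.33 -0.05] w 0.0201
-157.0 [-0.03 -0.15]
```

View pics/v6.png

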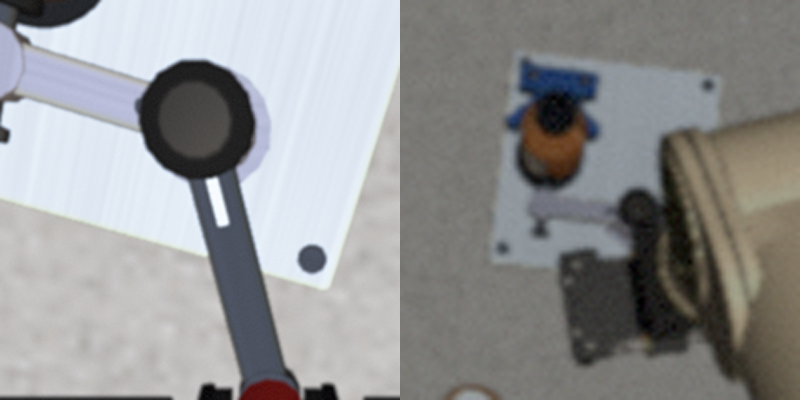

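The bottle is seated in the V with the pad on it, and the slip is about 6°. I'll relax the push by about 1 mm, then let go.

>>> arm_command(
  moves=[0.03,0.1,0,0,0,0,0,0],
)

```text
time: 16.75
ee_pos: [0.5036, 0.0238, 0.068]
eef_rot: [0.996, 0.09, -0.0, 0.0]
ft_force: [3.9, -5.1, -0.2]
width: 0.0205
grip_force: 20.0
```

>>> arm_command(
  moves=[0,0,0,0,0,0,0,0,0,0,0,0,0,0,0,0,0,0,0,0,0,0,0,0],
  fingers=75,
)

```text
time: 17.25
ee_pos: [0.5034, 0.0249, 0.0679]
eef_rot: [0.996, 0.091, -0.0, -0.0]
ft_force: [-0.3, 0.1, -0.3]
width: 0.0525
grip_force: 0.0
```

>>> arm_command(
  moves=[0,0,-1,0,0,0,-2,0,0,0,-3,0,0,0,-3,0,0,0,-3,0,0,0,-2,0,0,0,-1,0,-2,0,0,0,-2,0,0,0,0,0,0,0],
)

```text
time: 18.08
ee_pos: [0.4617, 0.0169, 0.2179]
eef_rot: [0.996, 0.09, -0.001, 0.0]
ft_force: [0.8, 0.3, 0.5]
width: 0.0656
grip_force: 0.0
```

```bash
python3 - <<'E'
from h import *
print(r.read_state()["time"],r.read_state()["width"])
i=r.camera_info("wrist"); w=np.ascontiguousarray(r.camera("wrist")[:,:,::-1]); s=r.camera("scene")[:,:,::-1]
im=np.zeros((400,800,3),np.uint8); im[:,:400]=cv2.resize(w[0:300,100:400],(400,400),interpolation=cv2.INTER_CUBIC); im[:,400:]=cv2.resize(s[110:240,170:310],(400,400),interpolation=cv2.INTER_CUBIC)
cv2.imwrite("pics/v7.png",im)
q=cv2.cvtColor(w,cv2.COLOR_BGR2HSV); m=((q[...,0]<8)|(q[...,0]>172))&(q[...,1]>150)&(q[...,2]>80)
n,l,st,ce=cv2.connectedComponentsWithStats(m.astype(np.uint8))
for k in range(1,n):
    if st[k,4]>30:
        p=onz("wrist",*ce[k],.1,i)[:2]-SP; print(st[k],np.degrees(np.arctan2(p[1],p[0])),np.linalg.norm(p))
E
```

```text
18.0833 0.06559458258165414
[244 114  24  28 499] -154.6271729691874 0.08496641022250692
```

View pics/v7.png

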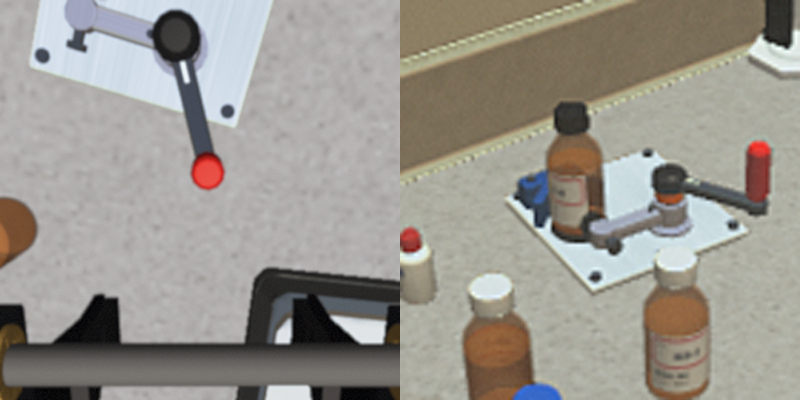

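The bottle is upright in the V with the pad against it, the knob is at about -155° and free, and the bystanders are untouched. Handing in.

```bash
python3 -c "
from bench import r
print(r.close_job())"
```

```text
the job is handed in; nothing more can be done
None
```

The black-capped bottle was set down upright on the mark and is now clamped in the V, with the lever stopped at roughly 6° of clutch slip (estimated from the measured force and lever angle) and released; the job was handed in at about 18 s, with the bystander bottles untouched.

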